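# Square a cylinder head up to the marking-plate fence

### The arm

A 6-joint arm with a two-finger parallel gripper is mounted at the origin on the work surface. World frame = base frame: x ahead of the robot, y to its left, z up, the work surface at z = 0. Lengths are in m, angles in rad, forces in N, time in s.
With the tool pointing down it reaches from about 0.2 to 0.875 m from the base axis. Payload 3.4 kg.
Tool frame: the origin (TCP) lies between the finger pads; the fingertips stand 25 mm ahead of it and the grasp point (between the pads) lies 6 mm ahead of it (r.nose_length is the z of the fingertips in the tool frame, in m); z points along the fingers, x is the direction in which the jaws open and shut, and the axes are right-handed (so a half turn about z gives the same grasp; the last joint's range is limited). The gripper opens to 94 mm and grips with 3 to 60 N. Pads are 16 mm wide; open, the fingers measure 119 mm over their backs; the gripper's body (75 mm by 177 mm) begins 78 mm behind the grasp point.
Start: joints at [-0.121, 0.276, 1.505, -0, 1.361, -0.121], TCP at [0.575, -0, 0.21] pointing down, gripper open.
Joint ranges: [-2.89, 2.89], [-0.75, 2.08], [0.22, 2.7], [-1.18, 4.32], [0.11, 2.71], [-2.7, 2.7]. Speed limits (rad/s): [2.57, 2.57, 3.14, 3.14, 3.14, 3.14].

### API

Orientations are given as a unit quaternion [w, x, y, z].
In Python, from plant import r, gripper_to, inverse_kinematics, vision, models, telemetry gives the robot as it stands. Calls block until the motion is done:
- r.move_to(position, orientation): joint-space move of the TCP to a pose.
- r.move_l(position, rot=None, vel=0.15, guard=None): straight line of the TCP; rot=None keeps the orientation; vel is the mean speed in m/s. With guard (N) it stops when the force on the tool has changed by that much, and returns True; else False.
- r.movej(angles): joint-space move.
- gripper_to(opening, f_grip=None): finger opening in m; f_grip is the grip in N (None keeps the last); returns when the fingers have stopped.
- r.hold(seconds).
- inverse_kinematics(position, orientation): joint angles nearest the present ones, or None.
- vision.snapshot(name): name is "scene" or "side" or "wrist"; returns the picture (384x512x3 uint8, red, green, blue); there is no depth.
- vision.get_calibration(name): a dict with "fx", "fy", "cx", "cy" (pixels), "D" ([k1, k2, p1, p2, k3] as OpenCV has them; the pictures are not rectified), "position" and "orientation" of the camera in the world. Camera axes: x right, y down, z forward; pixel columns grow to the right and rows downward; lengths in m; the calibration is good to about 2 mm. A picture is of the moment at which its call begins: read the wrist's pose just before it. get_calibration takes no time and is no camera call; for the wrist camera it gives the pose at the moment of the call.
A pose or a line that the arm cannot do raises r.PlanningError and nothing moves.
- r.sign_off(): hands the job in, once; it reports no verdict.
Trained networks look in the newest picture that a camera, given by its name, has taken for a name from the list of things; names that differ only in an ending like _2 or _b are one class to them, and where a whole thing is asked for, a point or a joint stands for the part that bears it (a point fixed in the world has none). Each returns a list of dicts, best first, with "score" (0 to 1); they miss things now and then, are a little off and sometimes report something else, mostly with a low value. They report only what shows in the picture. A call takes as long as a camera call. They do not tell look-alikes from the thing itself.
- models.boxes_of(thing, camera): "at" ([x, y, z] in m, in world coordinates, good to about 4 mm: the middle of the surface that is visible of it).
- models.regions_of(thing, camera): "pixels" (384x512 bool, what is visible of it).
- models.mark_of(thing, camera): "at" ([x, y, z] in m, in world coordinates, good to about 4 mm: a listed point, or the origin of a listed thing).
Readings, each from a call of its own:
- telemetry.current_t(): time.
- telemetry.current_joints(): joint angles.
- telemetry.current_dq(): joint speeds.
- telemetry.current_joint_efforts(): joint torques, N m.
- telemetry.current_ee_pos(): TCP position.
- telemetry.current_tool_rot(): TCP orientation.
- telemetry.current_wrist_force(): force on the tool from outside, world axes, zero at the start.
- telemetry.current_torque(): the same for the moment, N m.
- telemetry.current_opening(): finger opening in m.
Only numpy, scipy, OpenCV 4.12 (cv2) and the standard library are available. Lean on these libraries where they do the work, as an engineer would, in place of code of your own. Each camera call takes 0.05 s, during which the arm holds its last target.

### The job

The cylinder head lying askew on the marking-out plate has to be squared up to the fence: walk it round on the plate by pushing at its corners with your fingertips until one of its two long machined sides (either will do) faces the fence, then slide it up until that side sits flush against the fence along its whole length, without overhanging either end. Keep it flat on the plate, never lifted or tipped, and be gentle with the ground fence: do not run the head into it while still crooked, and do not ram it. Leave the other things on the plate and bench where they are.

Things in the scene. Friction and masses are not known exactly. Their poses are not given: they have to be found in the camera images.
- head: The casting: a grey aluminium twin-cylinder head, bright top face with two sooty chambers; 100 mm (x) by 150 mm (y) by 65 mm high, 1.4 kg, friction 0.6. Origin: centre of its underside, z up. Stands on a rim 64 by 104 mm, 14 mm high; above that its sides are upright: push there, 20 mm or more above the plate. Long machined sides, two ports each: planes x = +-50 mm. Rough ends: y = +-75 mm.
- fence: An upright ground steel angle 280 mm long (its y), 50 mm high, two blue G-clamps behind it, fixed along the plate's far side. Origin: on the plate's surface at the foot of its working face, midway along. Its x axis points into the fence; the head stands on its -x side. With a long side flush, the head's origin lies at x = -50 mm in this frame.
- plate: The marking-out plate: flat dark cast iron, 400 mm (x) by 630 mm (y), green ribs below; it does not move. Origin: centre of its underside on the bench; its working surface is 60 mm above the bench.
- gear: Bystander on the plate: steel cam gear lying flat, 64 mm diameter, 20 mm high. Origin: centre of its underside.
- tappet: Bystander on the plate: steel bucket tappet standing, 32 mm diameter, 27 mm high. Origin: centre of its underside.
- square: Bystander on the plate: engineer's square lying flat, dark stock 100 mm along its x by 18 mm by 20 mm high, bright blade reaching 79 mm from the stock's middle to -y near the -x end. Origin: middle of the stock's underside.
- gauge_stand: Bystander on the bench: dial gauge on a red magnetic base 55 by 50 mm, 192 mm high, its arm and dial reaching about 115 mm to its -y. Origin: centre of its underside.
- spray_can: Bystander on the bench: spray can with a yellow label, 60 mm diameter, 190 mm high. Origin: centre of its underside.
- wrench: Bystander on the bench: steel wrench, 200 mm long, lying along its x. Origin: underside, about mid-length.
- brush: Bystander on the bench: cleaning brush, 200 mm long, lying along its x. Origin: underside, about mid-length.
There are look-alikes about, which are no part of the job. What is shaped like the head but green is not meant.

How it is judged:
By the outcome, as a careful person would: the job done as asked, in the order asked, and still so for the second after the job is handed in, with the robot touching nothing.
It also fails if it takes over 64 s, if anything falls off the work surface, if the arm or the gripper's body presses on something with over 40 N, if the wrist force passes 120 N, or if a joint passes its speed limit or range.

## Working session

There is one attempt and no reset: what is moved stays moved. The work goes in short steps, each a Python script; the robot and the scene stay as the last script left them, time stands still between calls to the robot, and variables do not carry over. Pictures are saved under pics/ and viewed, and the job is handed in when it is done.

```bash
ls; mkdir -p pics; python3 - <<'E'
from plant import r, vision, models, telemetry
import cv2
print(telemetry.current_t())
for n in ["scene","side","wrist"]:
    im=vision.snapshot(n); cv2.imwrite(f"pics/a_{n}.png",im[:,:,::-1])
    c=vision.get_calibration(n); print(n,c)
    for th in ["head","fence","plate","gear","tappet","square"]:
        for d in models.mark_of(th,n)[:3]: print(th,d)
print(telemetry.current_t())
E
```

```text
pics
0.0
scene {'fx': 465.34123585191406, 'fy': 465.34123585191406, 'cx': 259.06199004744195, 'cy': 199.0034636079873, 'D': array([-0.05064354,  0.        ,  0.        ,  0.        ,  0.        ]), 'position': array([1.53532205, 0.50135078, 1.20418744]), 'orientation': array([-0.2098331 ,  0.49592519,  0.77484997, -0.33111298])}
head {'at': [0.5421, 0.0193, 0.0599], 'score': 0.78}
head {'at': [0.2564, -0.2314, 0.0016], 'score': 0.62}
head {'at': [0.7302, -0.3888, 0.0066], 'score': 0.56}
fence {'at': [0.7012, 0.0703, 0.0604], 'score': 0.65}
plate {'at': [0.5605, 0.0599, -0.0011], 'score': 0.92}
gear {'at': [0.5294, 0.3219, 0.0582], 'score': 0.55}
tappet {'at': [0.5008, -0.2264, 0.0632], 'score': 0.39}
square {'at': [0.4003, 0.328, 0.0614], 'score': 0.53}
side {'fx': 354.8477146045959, 'fy': 354.8477146045959, 'cx': 257.14870760603304, 'cy': 188.72376916989853, 'D': array([-0.11049938,  0.        ,  0.        ,  0.        ,  0.        ]), 'position': array([ 0.41508549, -0.75382862,  0.76998032]), 'orientation': array([-0.39841053,  0.91558934, -0.0507724 ,  0.01968149])}
head {'at': [
[... 432 characters left out ...]
[0.3963, 0.3288, 0.0596], 'score': 0.45}
square {'at': [0.3949, 0.3309, 0.0595], 'score': 0.54}
square {'at': [0.6999, 0.0772, 0.0633], 'score': 0.18}
wrist {'fx': 343.50423231663194, 'fy': 343.50423231663194, 'cx': 253.79618357544922, 'cy': 192.87606813937956, 'D': array([0.01718067, 0.        , 0.        , 0.        , 0.        ]), 'position': array([0.57524899, 0.08147558, 0.38510977]), 'orientation': array([1.38464210e-01, 9.90367351e-01, 3.72811703e-04, 1.81574693e-04])}
head {'at': [0.5507, 0.0226, 0.06], 'score': 0.67}
fence {'at': [0.7002, 0.0752, 0.0573], 'score': 0.95}
plate {'at': [0.5513, 0.0591, -0.0046], 'score': 0.58}
tappet {'at': [0.5017, -0.229, 0.0567], 'score': 0.62}
1.05
```

View pics/a_scene.png

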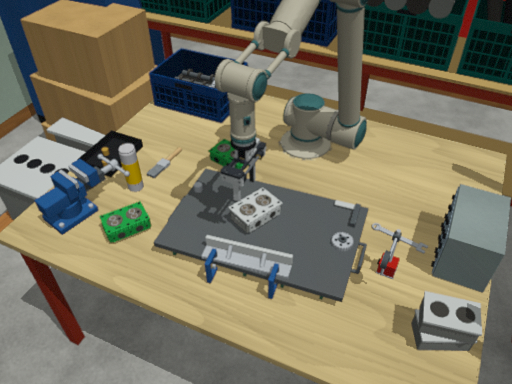

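View pics/a_side.png

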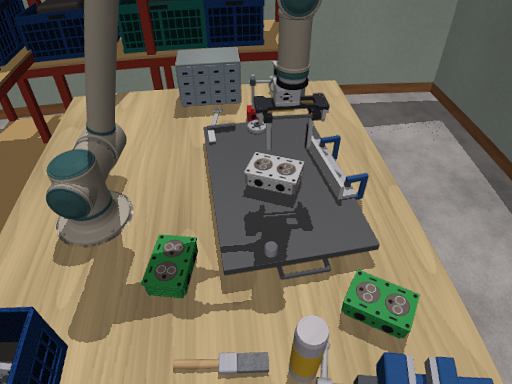

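View pics/a_wrist.png

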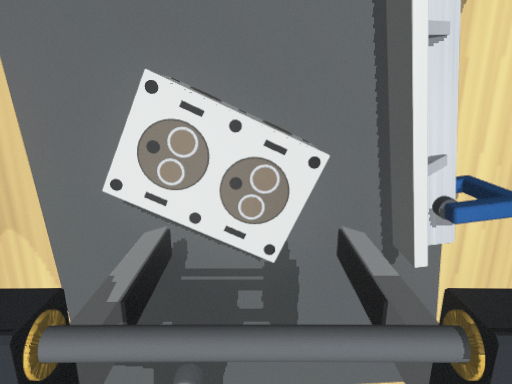

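The head is the grey casting on the plate (wrist px ~(217,165), scene (255,208)). The green castings at scene (125,220) and (222,152) are look-alikes. The grey block on the far bench corner, scene (447,318), looks similar too, but it isn't on the plate. Next I'll take precise geometry from the wrist view.

```bash
cat > h.py <<'E'
import numpy as np, cv2
from scipy.spatial.transform import Rotation as R
from plant import r, vision, models, telemetry, gripper_to, inverse_kinematics
def rot(q): return R.from_quat([q[1],q[2],q[3],q[0]]).as_matrix()
def K(c): return np.array([[c['fx'],0,c['cx']],[0,c['fy'],c['cy']],[0,0,1]])
def topl(px,c,z):
    p=cv2.undistortPoints(np.array(px,float).reshape(-1,1,2),K(c),c['D']).reshape(-1,2)
    d=np.c_[p,np.ones(len(p))]@rot(c['orientation']).T
    s=(z-c['position'][2])/d[:,2]
    return c['position']+d*s[:,None]
def head_fit(im,c,z=0.125,thr=170,save=None,seed=None):
    g=im.min(axis=2); m=(g>thr).astype(np.uint8)
    m=cv2.morphologyEx(m,cv2.MORPH_OPEN,np.ones((3,3),np.uint8))
    n,l,st,ce=cv2.connectedComponentsWithStats(m)
    best=None
    for i in range(1,n):
        if st[i,4]<1500: continue
        ys,xs=np.where(l==i)
        cn=max(cv2.findContours((l==i).astype(np.uint8),cv2.RETR_EXTERNAL,cv2.CHAIN_APPROX_NONE)[0],key=len)[:,0,:]
        P=topl(cn,c,z)[:,:2]
        (cx,cy),(w,h),a=cv2.minAreaRect((P*1000).astype(np.float32))
        s=abs(max(w,h)-150)+abs(min(w,h)-100)
        if best is None or s<best[0]:
            if w<h: a+=90   # long axis angle
            best=(s,cx/1000,cy/1000,((a+90)%180)-90,w,h)
    return best
def q_yaw(y):  # tool down, tool x at yaw y(rad): 
    M=np.array([[np.cos(y),np.sin(y),0],[np.sin(y),-np.cos(y),0],[0,0,-1]])
    x=R.from_matrix(M).as_quat(); return [x[3],x[0],x[1],x[2]]
E
python3 - <<'E'
from h import *
im=cv2.imread('pics/a_wrist.png')[:,:,::-1]
c=vision.get_calibration('wrist')
print(head_fit(im,c), topl([[147,69],[329,155],[275,262],[104,190]],c,.125))
print('fence',topl([[413,2],[414,100],[414,264]],c,.11))
print(telemetry.current_ee_pos(),telemetry.current_tool_rot(),rot(telemetry.current_tool_rot()))
print(np.round(im[200,360:470,1],0))
s=cv2.imread('pics/a_scene.png'); cv2.imwrite('pics/sc.png',cv2.resize(s[160:310,140:390],None,fx=3,fy=3,interpolation=cv2.INTER_CUBIC))
E
```

```text
(0.91845703125, 0.5447539672851562, 0.023346527099609375, -24.60053253173828, 99.70710754394531, 149.3744354248047) [[ 0.49932072  0.09888266  0.125     ]
 [ 0.63269544  0.03737846  0.125     ]
 [ 0.59311145 -0.05268064  0.125     ]
 [ 0.45809459  0.00955602  0.125     ]]
fence [[ 0.68884846  0.14471818  0.11      ]
 [ 0.69862195  0.07744751  0.11      ]
 [ 0.71655979 -0.062032    0.11      ]]
[ 5.75049308e-01 -2.13138075e-05  2.10400059e-01] [ 3.78108882e-06  9.99999998e-01 -5.41453841e-06  5.95607107e-05] [[ 9.99999993e-01 -1.08295272e-05  1.19121380e-04]
 [-1.08286264e-05 -1.00000000e+00 -7.56282261e-06]
 [ 1.19121462e-04  7.56153264e-06 -9.99999993e-01]]
[104 104 103 103 101 102 102 102 102 103 102 104 100 103 105 100 104 103
 104 103  92  70  66  70  70  68  71  73  68  71  72  79  90  90  89  90
  89  90  90  91  89  90  89  89  91  91  91  88  93  90  89  91  92 133
 215 231 230 232 230 231 232 231 231 231 231 231 231 214 213 208 213 215
 217 219 189  99  57  46  48  47  51  49  53  55  56  64  81  90  92  93
  93  97  94  93  98 137 171 199 212 209 211 211 198 187 180 163 159 148
 147 138]
```

View pics/sc.png

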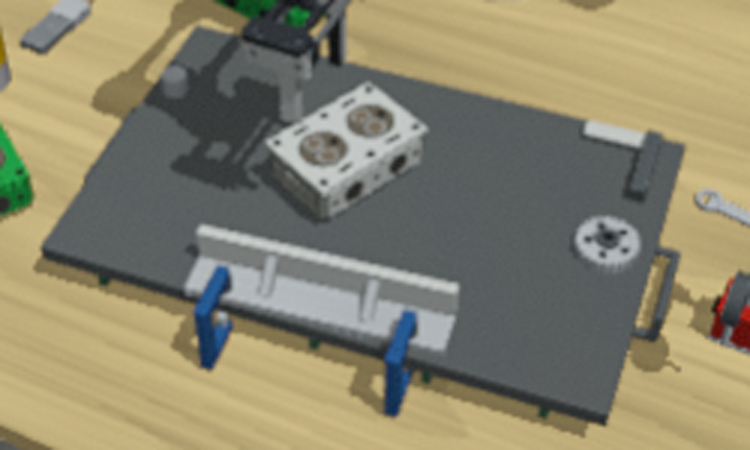

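The crop shows the bright grey head with two sooty chambers, so the choice is right. The fence is yawed about +7.6°. The long axis is at -24.6° and has to reach about -82.4°, so I'll turn it clockwise by pushing at the left corner with the fingers closed.

```bash
cat >> h.py <<'E'
ZT=0.085+0.025
def look(name,yaw=None,pos=None):
    c=vision.get_calibration('wrist'); im=vision.snapshot('wrist')
    cv2.imwrite(f'pics/{name}.png',im[:,:,::-1]); return im,c
def frame(a):
    a=np.deg2rad(a); return np.array([np.cos(a),np.sin(a)]), np.array([-np.sin(a),np.cos(a)])
def stage(cx,cy,a,dth,lever=0.06,cor=0.025,steps=3,vel=0.05,gap=0.015,press=0.0):
    """closed fingers push at -lever*u on the -v side, along +v, turning clockwise by dth deg about +cor*u"""
    C=np.array([cx,cy]); u,v=frame(a); P=C-lever*u-(0.05+0.008-press)*v
    q=q_yaw(np.deg2rad(a)); S=P-gap*v
    r.move_to([*S,0.19],q); r.move_l([*S,ZT],vel=0.12)
    print('down',telemetry.current_t())
    print(r.move_l([*P,ZT],vel=0.05,guard=20), telemetry.current_wrist_force())
    O=C+cor*u
    for k in range(1,steps+1):
        th=-dth*k/steps; x,y=frame(th); M=np.c_[x,y]
        p=O+M@(P-O); hit=r.move_l([*p,ZT],rot=q_yaw(np.deg2rad(a+th)),vel=vel,guard=30)
        print(k,hit,np.round(telemetry.current_wrist_force(),1))
        if hit: break
    u,v=frame(a+th); p=telemetry.current_ee_pos()[:2]-0.015*v
    r.move_l([*p,ZT],vel=0.1); r.move_l([*p,0.21],vel=0.2)
    print('t',telemetry.current_t())
E
python3 - <<'E'
from h import *
gripper_to(0.0)
stage(0.5448,0.0233,-24.6,25)
im,c=look('b1'); print(head_fit(im,c))
E
```

```text
down 3.825
False [-3.47323409 -4.66288323  4.24442847]
1 False [-4.6 -4.4  5. ]
2 False [-5.8 -3.4  6.1]
3 False [-5.7 -3.3  6.7]
t 6.6
(1.1787261962890625, 0.5496958618164063, 0.03280524444580078, -50.83501434326172, 99.32994079589844, 149.4913330078125)
```

View pics/b1.png

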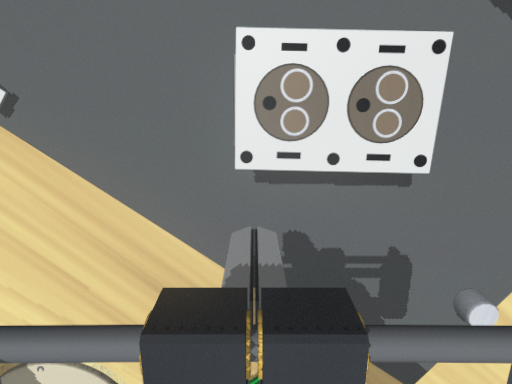

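The head turned to -50.8° as planned, still flat and in full view (px 235–452, 28–172). Next stage.

```bash
python3 - <<'E'
from h import *
stage(0.5497,0.0328,-50.8,27)
im,c=look('b2'); print(head_fit(im,c))
# look from above with yaw 0 -> fence + head
r.move_to([0.60,-0.02,0.24],q_yaw(0.0)); im,c=look('b3'); print(head_fit(im,c),telemetry.current_t())
E
```

```text
down 7.7167
False [-4.19497451 -3.5363068   3.73009158]
1 False [-6.2 -2.4  4.6]
2 False [-6.6 -1.2  6.3]
3 False [-6.7 -0.6  6.7]
t 10.575
(1.0315322875976562, 0.5577151489257812, 0.03820328521728516, -79.2098798751831, 99.3427505493164, 149.62571716308594)
(0.9530258178710938, 0.5578482666015625, 0.03811617279052734, -79.21923065185547, 99.42462921142578, 149.62234497070312) 12.0417
```

View pics/b3.png

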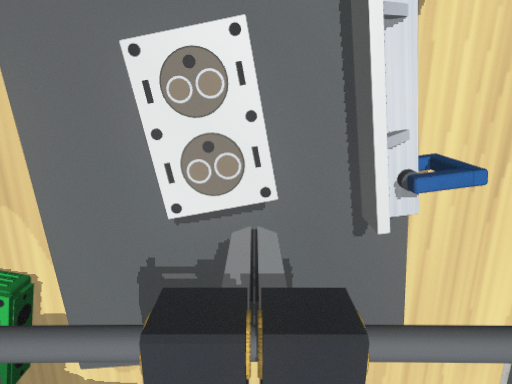

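The head shows at px (120–277, 15–218). The fence's top front edge runs from about (365,0) to (377,232). I'll fit that edge sub-pixel for its exact yaw.

```bash
cat >> h.py <<'E'
def fence_fit(im,c,r0,r1,c0,c1,z=0.11):
    g=cv2.cvtColor(im,cv2.COLOR_RGB2GRAY).astype(float); pts=[]
    for y in range(r0,r1):
        d=np.diff(g[y,c0:c1]); i=int(np.argmax(d)); 
        if d[i]<30: continue
        w=np.clip(d[max(0,i-2):i+3],0,None); x=c0+max(0,i-2)+0.5+(w*np.arange(len(w))).sum()/w.sum()
        pts.append([x,y])
    P=topl(pts,c,z)[:,:2]
    for _ in range(3):
        m=P.mean(0); d=np.linalg.svd(P-m)[2][0]; n=np.array([-d[1],d[0]]); e=(P-m)@n
        k=abs(e)<max(2*e.std(),5e-4); P=P[k]
    if d[1]<0:d=-d
    n=np.array([d[1],-d[0]])
    return np.rad2deg(np.arctan2(n[1],n[0])), n@m, len(P), e.std()
E
python3 - <<'E'
from h import *
im=cv2.imread('pics/b3.png')[:,:,::-1]; c=vision.get_calibration('wrist')
print(fence_fit(im,c,3,225,340,381))
im=cv2.imread('pics/a_wrist.png')[:,:,::-1]
c.update(position=np.array([0.57524899, 0.08147558, 0.38510977]),orientation=np.array([1.38464210e-01, 9.90367351e-01, 3.72811703e-04, 1.81574693e-04]))
print(fence_fit(im,c,3,260,395,421))
E
```

```text
(np.float64(7.88055175132547), np.float64(0.7014584106793844), 222, np.float64(7.899610383751247e-05))
(np.float64(7.8962966857511105), np.float64(0.7013092947713111), 257, np.float64(5.585848097758232e-05))
```

```bash
python3 - <<'E'
from h import *
F=7.89; n,t=frame(F); q=q_yaw(np.deg2rad(F-90))
tc=np.array([0.5578,0.0381])@t
W=lambda a,b=tc: a*n+b*t
gripper_to(0.094)
p=W(0.48); r.move_to([*p,0.2],q); r.move_l([*p,ZT],vel=0.12)
print(r.move_l([*W(0.497),ZT],vel=0.04,guard=20))
print(r.move_l([*W(0.583),ZT],vel=0.04,guard=25), telemetry.current_wrist_force(), telemetry.current_ee_pos(),telemetry.current_t())
im,c=look('c1'); print(head_fit(im,c))
vision_s=vision.snapshot('side'); cv2.imwrite('pics/c1s.png',cv2.resize(vision_s[80:280,180:420,::-1],None,fx=3,fy=3))
E
```

```text
False
True [ 0.32303602 -0.27651573  0.58605558] [0.49887847 0.03198189 0.10895817] 17.0417
(1.5038604736328125, 0.5594288330078125, 0.03810384750366211, -81.86797428131104, 99.10769653320312, 149.38844299316406)
```

View pics/c1.png

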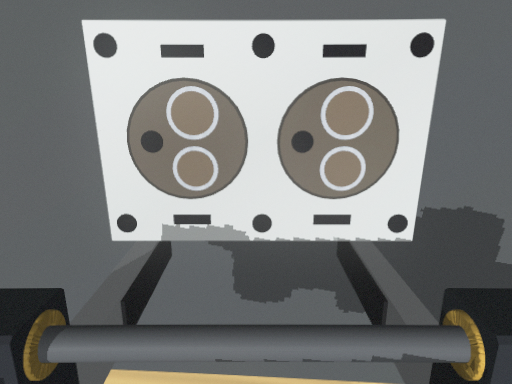

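View pics/c1s.png

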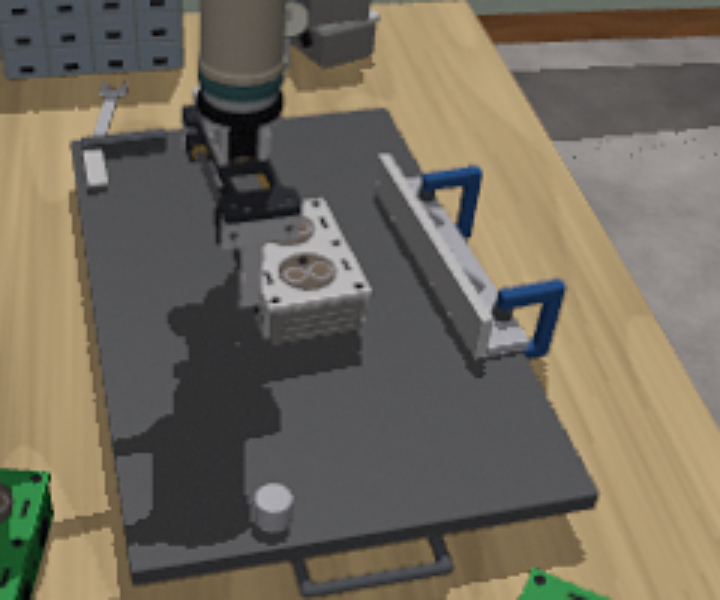

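The guard tripped as the second finger touched. The head is now square at -81.9°, with both fingers at its side (px 113–412, row 240). I'll carry on pushing slowly.

```bash
python3 - <<'E'
from h import *
F=7.89; n,t=frame(F)
tc=np.array(telemetry.current_ee_pos()[:2])@t
W=lambda a: a*n+tc*t
print('n',np.array(telemetry.current_ee_pos()[:2])@n,tc)
for a in [0.503,0.580]:
    for k in range(3):
        h=r.move_l([*W(a),ZT],vel=0.02 if a<.51 else 0.035,guard=25)
        print(a,h,np.round(telemetry.current_wrist_force(),1), np.array(telemetry.current_ee_pos()[:2])@n)
        if not h: break
print(telemetry.current_t())
im,c=look('c2'); b=head_fit(im,c); print(b, np.array(b[1:3])@n, np.array(b[1:3])@t)
E
```

```text
n 0.4982584793505828 -0.03670158526352052
0.503 False [-6.4 -1.5  0.6] 0.4988215526674522
0.58 False [-15.2  -1.3   9.2] 0.5704284784678758
19.9417
(1.3573150634765625, 0.6304415283203125, 0.048382591247558594, -81.8714485168457, 99.26507568359375, 149.3776092529297) 0.6311149726925447 -0.03861718542266392
```

View pics/c2.png

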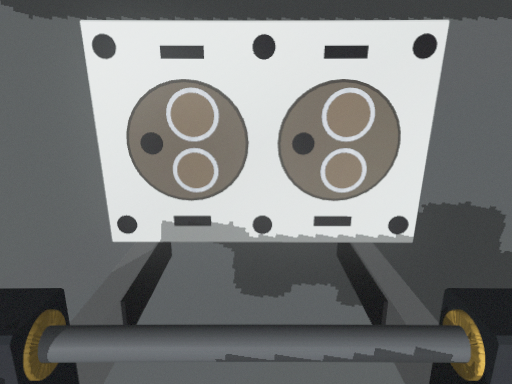

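```bash
python3 - <<'E'
from h import *
F=7.89; n,t=frame(F)
tc=-0.0367
W=lambda a: a*n+tc*t
for a,v,g in [(0.592,.03,20),(0.600,.01,9),(0.603,.008,9),(0.606,.008,9)]:
    h=r.move_l([*W(a),ZT],vel=v,guard=g)
    e=np.array(telemetry.current_ee_pos()[:2])
    print(a,h,np.round(telemetry.current_wrist_force(),1), np.round(telemetry.current_torque(),2), e@n, e@t, telemetry.current_t())
    im,c=look(f'd{int(a*1000)}'); b=head_fit(im,c); print(b, np.array(b[1:3])@n, np.array(b[1:3])@t)
    if h: break
E
```

```text
0.592 False [-12.   -1.5   6.2] [-0.41  2.37 -0.08] 0.5843438373848351 -0.03619457714770375 20.5417
(1.268402099609375, 0.6442203979492187, 0.05024021530151367, -81.88195610046387, 99.33226013183594, 149.3993377685547) 0.6450184029319482 -0.03866859509357769
0.6 False [-16.3  -1.9   8.8] [-0.59  2.99 -0.2 ] 0.590512822108954 -0.03616475914198661 21.5417
(62.03498077392578, 0.653551025390625, 0.05495894622802734, -81.6615514755249, 106.3644027709961, 205.6705780029297) 0.654908449460962 -0.03527536511889232
0.603 False [-21.3  -4.   13.5] [-0.91  3.84 -0.21] 0.5904961806887108 -0.03615001254444747 22.1167
(61.06617736816406, 0.6535764770507813, 0.054971481323242186, -81.65109348297119, 106.22569274902344, 204.84048461914062) 0.6549353808947891 -0.03526644247977768
0.606 False [-26.6  -4.   16. ] [-1.03  4.74 -0.36] 0.5904652780023131 -0.0361462027198402 22.6917
(60.09785461425781, 0.6536220092773437, 0.054999771118164065, -81.64525699615479, 106.08903503417969, 204.00881958007812) 0.6549843654749692 -0.0352446707766508
```

The TCP has stopped at n=0.5905 while the force rises gently, so the head is seated. I'll release the force slowly, retract and check.

```bash
python3 - <<'E'
from h import *
F=7.89; n,t=frame(F); tc=-0.0365
W=lambda a: a*n+tc*t
r.move_l([*W(0.585),ZT],vel=0.03); r.move_l([*W(0.56),ZT],vel=0.08); r.move_l([*W(0.56),0.22],vel=0.2)
r.move_to([0.64,-0.05,0.24],q_yaw(np.deg2rad(F)))
im,c=look('e1')
s=vision.snapshot('scene'); cv2.imwrite('pics/e1s.png',cv2.resize(s[160:310,140:390,::-1],None,fx=3,fy=3,interpolation=cv2.INTER_CUBIC))
d=vision.snapshot('side'); cv2.imwrite('pics/e1d.png',cv2.resize(d[80:280,180:420,::-1],None,fx=3,fy=3,interpolation=cv2.INTER_CUBIC))
print(telemetry.current_t())
E
```

```text
26.4083
```

View pics/e1.png

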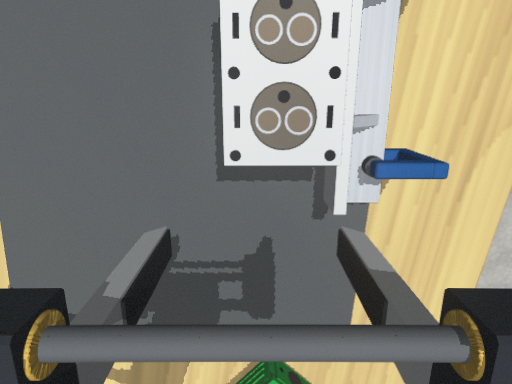

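View pics/e1s.png

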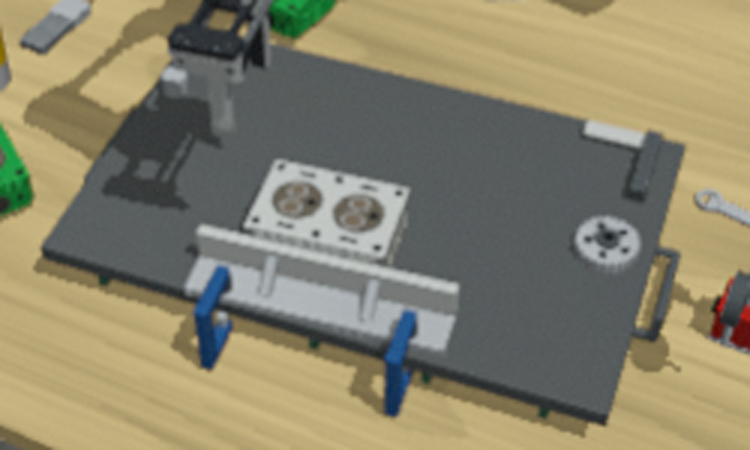

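View pics/e1d.png

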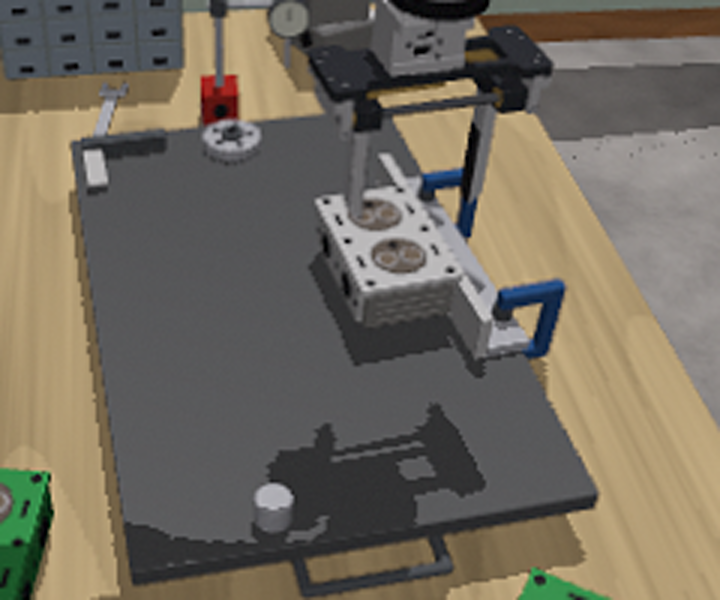

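The head sits against the fence, with about 45 mm of fence showing past its lower end (wrist px (224–352, 0–165), fence end at row 214). One look from directly above will give the near-edge yaw and the gap.

```bash
python3 - <<'E'
from h import *
F=7.89; n,t=frame(F)
r.move_to([0.61,0.0,0.25],q_yaw(np.deg2rad(F))); im,c=look('f1')
im2=im.copy(); cv2.imwrite('pics/f1x.png',cv2.resize(im[:260,120:460,::-1],None,fx=2,fy=2))
print(topl(cv2.undistortPoints(np.array([[[256.,192.]]]),K(c),c['D'],P=K(c)),c,.125))
g=im.min(axis=2)
for y in range(5,230,25): print(y,np.where(np.diff((g[y,150:420]>150).astype(int)))[0]+150)
print(telemetry.current_t())
E
```

```text
[[ 0.61280767 -0.0020246   0.125     ]]
5 [371 395]
30 [369 394 406 410]
55 [249 257 266 355 365 413]
80 [249 283 337 410]
105 [249 261 266 277 281 284 303 306 310 313 334 337 340 350 356 407]
130 [249 296 319 404]
155 [249 286 326 401]
180 [249 260 265 275 279 282 300 303 306 309 329 332 335 345 350 398]
205 [249 293 315 378 388 394]
26.8083
```

View pics/f1x.png

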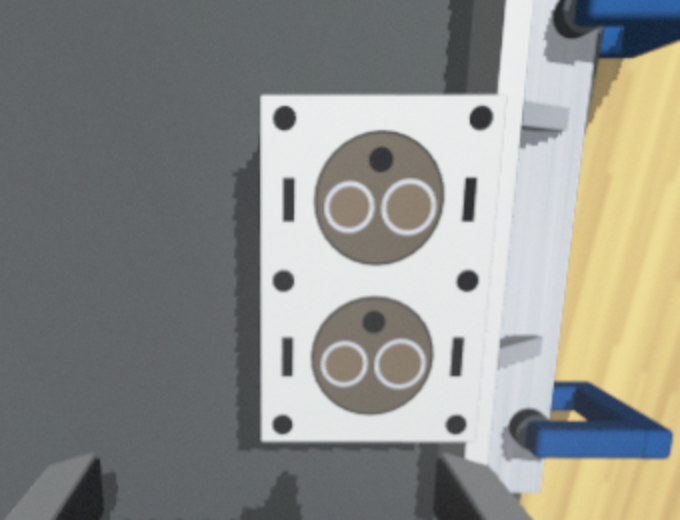

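```bash
python3 - <<'E'
from h import *
F=7.89; n,t=frame(F)
im=cv2.imread('pics/f1.png')[:,:,::-1]; c=vision.get_calibration('wrist')
a=fence_fit(im,c,55,215,240,258,z=.125); print('head side',a,'centre n',a[1]+.05)
print('fence up',fence_fit(im,c,3,44,360,378))
for px in [[250,47],[250,220],[371,47]]:
    print((topl([px],c,.125)[0,:2]@t), topl([px],c,.125)[0,:2]@n)
for f,args in [('b1',0)]: pass
for th in ['gear','tappet','square']:
  vision.snapshot('side'); print(th,[d['at'] for d in models.mark_of(th,'side')[:1]])
E
```

```text
head side (np.float64(7.90884633322947), np.float64(0.6014827581002062), 160, np.float64(2.989375227481023e-05)) centre n 0.6514827581002063
fence up (np.float64(7.819401414589539), np.float64(0.7015853755796282), 41, np.float64(5.7399496760255195e-05))
0.03485946789997693 0.6016896464044885
-0.11398531988145055 0.6014979838115402
0.03483779649845235 0.6993427588148841
gear [[0.5218, 0.3227, 0.0606]]
tappet [[0.5005, -0.2298, 0.0612]]
square [[0.3938, 0.3327, 0.0588]]
```

```bash
python3 - <<'E'
from h import *
print(telemetry.current_t(),telemetry.current_wrist_force()); print(r.sign_off())
E
```

```text
27.1083 [-0.07161364 -0.52570824  0.16001817]
the job is handed in; nothing more can be done
None
```

The head is flush against the fence along one long side, and the job was handed in at about 27 s of the 64 s allowed.

**What I did:** I turned the head about 55° clockwise with two closed-finger pushes at one corner. I then squared it with both fingertips spread along its long side and slid it up slowly until it seated. The force on the tool during the final seating rose to about 31 N.

**Last checks, arm clear and touching nothing:**
- **Flushness:** the head's side measured 7.91° and the fence 7.89°. The head's centre is 50 mm from the fence face to within about 0.1 mm.
- **Overhang:** none. The fence extends about 43 mm past one end of the head and about 88 mm past the other.
- **Other things on the plate:** the gear, tappet and square read within 3 mm of where they started, inside the detector's accuracy. I didn't re-measure the bench items; the arm never went near them.

**What disagreed:**
- A force guard (25 N) stopped one slide early, when the second finger touched the head well away from the fence. I continued more slowly from there.
- The outline fit of the head failed once it touched the fence, because the two merged in the picture. The final figures come from edge fits instead.

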